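# Key the bar pull onto its pin and press it home

### The arm

A 6-joint arm with a two-finger parallel gripper is mounted at the origin on the work surface. World frame = base frame: x ahead of the robot, y to its left, z up, the work surface at z = 0. Lengths are in m, angles in rad, forces in N, time in s.
With the tool pointing down it reaches from about 0.275 to 0.725 m from the base axis. Payload 15.9 kg.
Tool frame: the origin (TCP) lies at the very end of the fingers, on their centre line; the grasp point (between the pads) lies 19 mm behind it; x points along the fingers, y is the direction in which the jaws open and shut, and the axes are right-handed (so a half turn about x gives the same grasp; the last joint's range is limited). The gripper opens to 85 mm and grips with 20 to 120 N. Pads are 22 mm wide; open, the fingers measure 114 mm over their backs; the gripper's body (76 mm by 85 mm) begins 54 mm behind the grasp point. The pads swing forward as they close: fully open they stand 13 mm farther back than shut.
Start: joints at [1.286, 0.213, -0.034, 1.323, 0, 1.571], TCP at [0.14, 0.48, 0.231] pointing down, gripper open.
Joint ranges: [-2.98, 2.98], [-0.74, 1.72], [-1.14, 1.35], [-2.1, 2.04], [-1.57, 1.44], [-3.14, 3.14]. Speed limits (rad/s): [1.89, 1.89, 2.39, 2.57, 3.14, 3.14].

### API

Orientations are given as a unit quaternion [w, x, y, z].
In Python, from station import robot gives the robot as it stands. The module is installed in compiled form; this text tells all that it offers.
- The arm moves only by the shell command python3 -m pendant 'ROWS' [FORCE]. ROWS is JSON, a list of rows, each an object of numbers: "tx", "ty", "tz": the shift along the tool's x, y, z in mm; "rx", "ry", "rz": the turn, a rotation vector about the tool's x, y, z in degrees; "claw": the finger opening in mm, from 0 to 85.4. In form: [{"tx": .., "ty": .., "tz": .., "rx": .., "ry": .., "rz": .., "claw": ..}, ...]. A call has exactly 8 rows; each row shifts and turns the commanded pose from where the row before left it, along the tool's axes as they then stand; what a row does not reach is not made up. A row lasts 1/10 s, in which the tool goes at most 50 mm and 8.59 degrees, less where a joint would pass 70% of its speed; a pose out of reach is approached as far as the arm can. A call is refused whole if a number of a shift passes 50 or a number of a turn 8.59, either way. A call with a gripper value outside its range is refused whole. The fingers move at their own pace and stop on an object; FORCE is the grip in N (left out, the last holds). Time passes only in rows, so rows that do not move let the fingers close, or fill a call up. It gives the time, the measured TCP pose, the force and the opening at its end, in the units of the state.
- robot.read_state(): the state, without advancing time (a new reading comes with each control period).
- robot.snapshot(name): name is "side" or "top" or "wrist"; returns a dict with "image" (400x640x3 uint8, red, green, blue), "K" (3x3 intrinsics, pixels), "dist_coeffs" ([k1, k2, p1, p2, k3] as OpenCV has them; the pictures are not rectified), "camera_from_world" (4x4, takes a point from world to camera coordinates). Camera axes: x right, y down, z forward; pixel columns grow to the right and rows downward; lengths in m; the calibration is good to about 2 mm. A picture is of the moment at which its call begins. There is no depth.
- robot.finish_job(): hands the job in, once; it reports no verdict.
The state is a dict: "time_s": time; "q": joint angles; "qd": joint speeds; "tau": joint torques, N m; "tcp_pos": TCP position; "orientation": TCP orientation; "wrist_force": force on the tool from outside, world axes, zero at the start; "wrist_torque": the same for the moment, N m; "opening": opening from 0.0 (shut) to 1.0 (fully open).
Only numpy, scipy, OpenCV 4.12 (cv2) and the standard library are available. Lean on these libraries where they do the work, as an engineer would, in place of code of your own. Each camera call takes 0.05 s, during which the arm holds its last target.

### The job

The steel bar pull on the key cabinet's door is only pushed half on: with a fingertip, push it round until the notch in its round rose meets the locating pin, then press it fully home so that the rose sits flat on its backplate. Only touch the pull: do not take its bar between the fingers and do not draw it up off its stud. Leave everything else on the shelf and on the door where it lies, and finish clear of it all.

Things in the scene. Friction and masses are not known exactly. Their poses are not given: they have to be found in the camera images.
- pull_top (a point): the pull being fitted: round steel rose (72 across, 6 thick) with one straight bar across its middle (62 long, 10 wide, round ends, 24 above the rose). Turns freely either way about its vertical centre line (friction 0.04 N m), no stops, stays where left. Point on that line, on top of the bar: 115 above the shelf at the start, 108 when home. x axis along the bar to the notch end, z up
- rose_notch (a point): the only notch in the rose's rim, 13 wide, 9 deep, in line with one end of the bar; the point is 33 out from the pull's centre line on the rose's top face, 24 below pull_top, and must come over the pin
- locating_pin (a point): fixed steel pin, 9 across, domed head, 7 high on the backplate (dark steel disc, 80 across, 3 thick, on the door under the rose, concentric), 33 from the pull's centre line towards the cabinet's cornice (cabinet +x). The rose's rim half hides it until the notch is over it. Point at its top, 85 above the shelf. Notch clearance 2 each side; when pressed, the dome draws in a notch up to about 4 off
- pull_turn (a joint): turn of the pull in rad, anticlockwise positive seen from above; 0 (or any whole turn, 6.283) = notch over the pin. Starts anywhere from 0.7 to 5.58
- pull_press (a joint): how far the pull is pressed down on its stud, in m: 0 at the start, rose riding on the pin's head, its top face 91 above the shelf; 0.007 = fully home, rose flat on the backplate, top face 84 above the shelf. A push fit: stays where it is left, takes about 6 N to slide down or up; with the notch off the pin it will not go down
- key_cabinet: small wooden key cabinet, slab door latched shut, lying on its back, fixed: 260 (x, its height; cornice at +x) by 220 (y, its width; hinges at +y) by 75 (z, door face 75 above the shelf); origin at the centre of its underside. The pull's centre line is at x 0, y -58 in this frame. A wooden key ornament lies on the door, hinge side
- torch_mid (a point): grey plastic torch lying beside the cabinet, 175 long, 48 across; point at its middle
- rooster_mid (a point): ceramic rooster figurine, 145 tall, standing; point 70 above its foot
- glass_jar_mid (a point): glass jar with screw-top steel lid, 80 across, 120 tall, standing; point half-way up
- pocket_mirror_mid (a point): folded round steel pocket mirror, 72 across, 12 thick, lying flat on the cabinet door near its top hinge-side corner; point at its centre
- screwdriver_mid (a point): screwdriver lying beside the cabinet on its latch side, 190 long; point on its axis near the middle
- old_knob_mid (a point): the old wooden knob, 34 across, 34 tall, standing on the shelf beside the cabinet near the screwdriver; point half-way up
- loose_key_mid (a point): brass key, about 70 long, 5 thick, lying flat on the cabinet door between the pull and its top edge; point near its middle

How it is judged:
By the outcome, as a careful person would: the job done as asked, in the order asked, and still so for the second after the job is handed in, with the robot touching nothing.
It also fails if it takes over 42 s, if anything falls off the work surface, if the arm or the gripper's body presses on something with over 40 N, if the wrist force passes 120 N, or if a joint passes its speed limit or range.

## Working session

There is one attempt and no reset: what is moved stays moved. The work goes in short steps, Python scripts to look and compute and a shell command to move; the robot and the scene stay as the last step left them, time stands still between calls to the robot, and variables do not carry over. Pictures are saved under pics/ and viewed, and the job is handed in when it is done.

```bash
mkdir -p pics
cat > h.py <<'E'
from station import robot
import numpy as np, cv2
def snap(n,f):
    s=robot.snapshot(n); cv2.imwrite(f'pics/{f}.png',s['image'][:,:,::-1]); np.savez(f'pics/{f}.npz',**{k:np.array(v) for k,v in s.items()}); return s
def load(f): return dict(np.load(f'pics/{f}.npz'))
def ray(s,uv):
    p=cv2.undistortPoints(np.array([[uv]],float),s['K'],s['dist_coeffs'])[0,0]
    T=np.array(s['camera_from_world']);R=T[:3,:3];t=T[:3,3]
    return -R.T@t, R.T@np.array([p[0],p[1],1])
def plane(s,uv,z):
    o,d=ray(s,uv); return o+d*(z-o[2])/d[2]
def proj(s,P):
    T=np.array(s['camera_from_world']); r=cv2.Rodrigues(T[:3,:3])[0]
    return cv2.projectPoints(np.array(P,float).reshape(-1,3),r,T[:3,3],s['K'],s['dist_coeffs'])[0][:,0]
E
python3 - <<'E'
from h import *
for n in ['top','side','wrist']: 
    s=snap(n,n+'0'); print(n, (-s['camera_from_world'][:3,:3].T@s['camera_from_world'][:3,3]))
st=robot.read_state(); print(st)
E
```

```text
top [ 0.40077628 -0.00497571  1.12152304]
side [-0.09935776 -0.69652241  1.1970406 ]
wrist [0.07523228 0.49893894 0.37273318]
{'time_s': 0.15, 'q': array([ 1.28604474e+00,  2.13253652e-01, -3.48314807e-02,  1.32352810e+00,
       -8.07515506e-06,  1.57081865e+00]), 'qd': array([ 1.76543662e-03, -1.77412670e-03,  2.06953083e-03, -8.05680548e-04,
       -7.93848156e-05, -1.30332532e-03]), 'tau': array([-2.42385737e-03, -6.86412692e+01,  4.87243009e+01,  1.33309298e-02,
       -1.10425544e-04,  8.67509243e-06]), 'tcp_pos': array([0.14039397, 0.47963272, 0.23095772]), 'orientation': array([ 0.69991271,  0.1000566 ,  0.69998902, -0.10062921]), 'wrist_force': array([ 0.30155353,  0.47188841, -0.18927789]), 'wrist_torque': array([ 0.03471895, -0.02582534, -0.05608497]), 'opening': 0.9975519236978702}
```

View pics/top0.png

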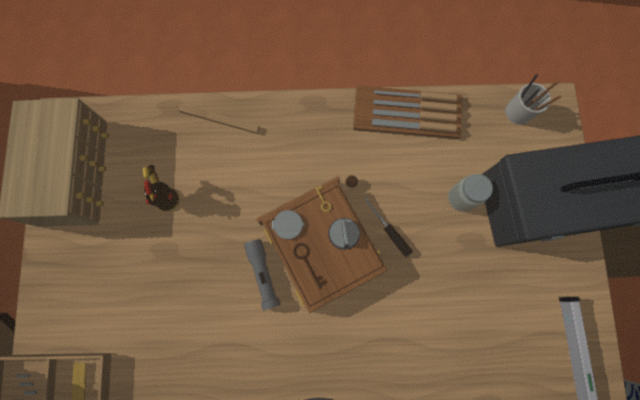

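View pics/side0.png

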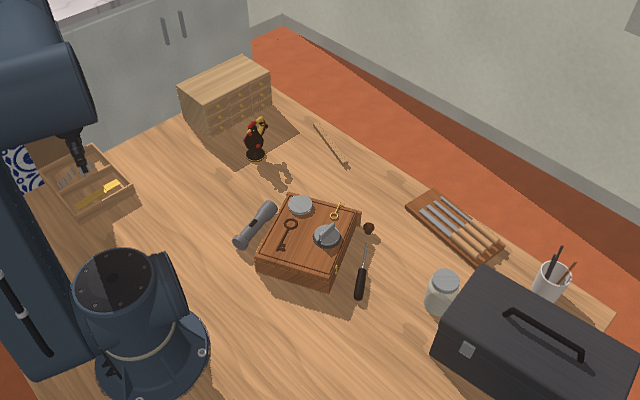

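View pics/wrist0.png

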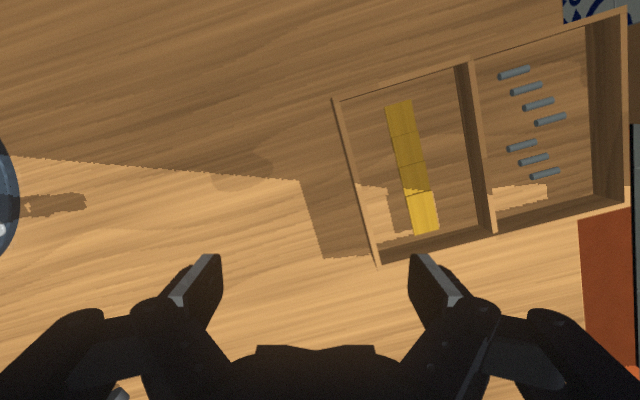

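The top view shows the cabinet around (320,243), the pull at about (344,234), the mirror at (288,225), the key at (324,200) and the old knob at (351,181). I'll zoom in on the pull.

Run:
```python
from h import *
a=cv2.imread('pics/top0.png')[165:320,240:420]; cv2.imwrite('pics/topz.png',cv2.resize(a,None,fx=4,fy=3.8,interpolation=cv2.INTER_CUBIC)[:600])
a=cv2.imread('pics/top0.png')[210:260,315:375]; a=cv2.resize(a,None,fx=10,fy=10,interpolation=cv2.INTER_CUBIC); cv2.imwrite('pics/topzz.png',cv2.convertScaleAbs(a,alpha=1.5))
a=cv2.imread('pics/side0.png')[210:260,300:360]; a=cv2.resize(a,None,fx=10,fy=10,interpolation=cv2.INTER_CUBIC); cv2.imwrite('pics/sidezz.png',a)
s=load('top0')
print('pull guess',plane(s,(344,234),.1))
for c in [(259,219),(339,180),(383,266),(308,309)]: print(c,plane(s,c,.075))
```

```text
pull guess [ 0.53164453 -0.07931851  0.1       ]
(259, 219) [0.57912805 0.13026409 0.075     ]
(339, 180) [ 0.67391613 -0.07457144  0.075     ]
(383, 266) [ 0.45299858 -0.17328716  0.075     ]
(308, 309) [0.35628042 0.01337062 0.075     ]
```

View pics/topz.png

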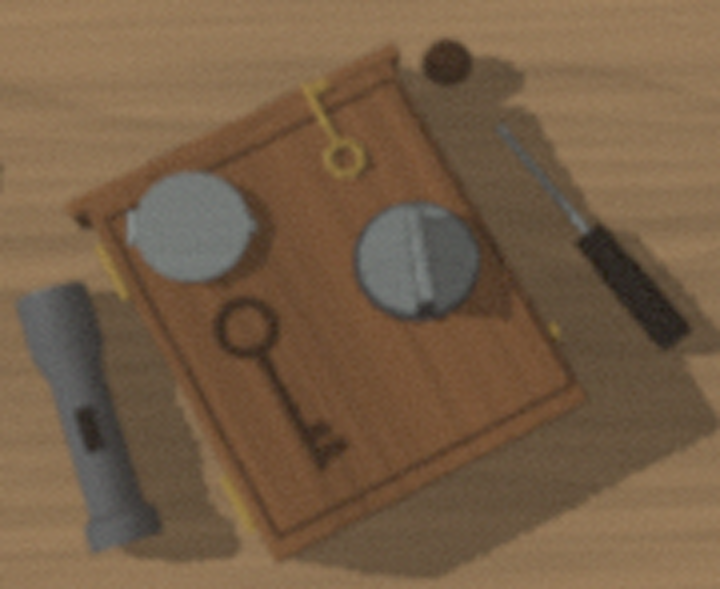

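View pics/topzz.png

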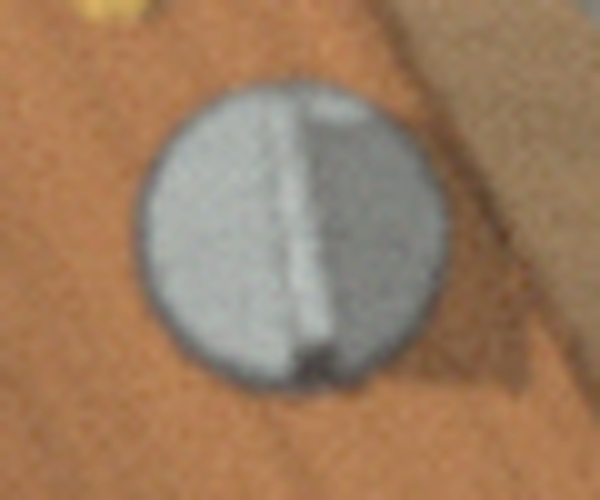

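View pics/sidezz.png

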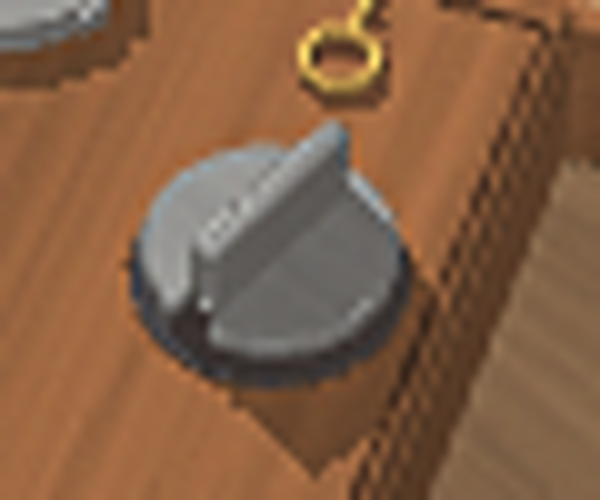

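Zoomed in, the notch is at the robot-side end of the bar, at about (346,246) in the top image. That puts it nearly opposite the cornice. I'll measure the centre, bar and cabinet yaw.

Run:
```python
from h import *
from scipy.spatial.transform import Rotation as Ro
s=load('top0')
c=plane(s,(344.5,233.2),.091); n=plane(s,(346.4,245.8),.088); 
b1=plane(s,(342.8,219.8),.115); b2=plane(s,(346.9,243.5),.115)
print(c,n,b1,b2,(b1+b2)/2, np.linalg.norm(b2-b1), np.degrees(np.arctan2(*(b2-b1)[1::-1])),np.degrees(np.arctan2(*(n-c)[1::-1])))
s2=load('side0'); print('side c',plane(s2,(327.2,235.5),.091), 'bar', plane(s2,(320.3,235.3),.115),plane(s2,(333.7,223),.115))
q=robot.read_state()['orientation']; R=Ro.from_quat(q,scalar_first=True).as_matrix(); print(R.round(3))
w=load('wrist0');T=w['camera_from_world'];Rc=T[:3,:3].T;o=-Rc@T[:3,3]
print('cam axes in tool',(R.T@Rc).round(3),'off',R.T@(o-robot.read_state()['tcp_pos']))
print('K',w['K'])
```

```text
[ 0.53473038 -0.08128689  0.091     ] [ 0.50402144 -0.08476719  0.088     ] [ 0.56419832 -0.07686927  0.115     ] [ 0.5067634  -0.08412355  0.115     ] [ 0.53548086 -0.08049641  0.115     ] 0.057891233895462364 -172.80141532384596 -173.53415887035635
side c [ 0.53390211 -0.08541395  0.091     ] bar [ 0.50710735 -0.08519112  0.115     ] [ 0.56432893 -0.07970308  0.115     ]
[[-0.     0.281  0.96 ]
 [-0.001  0.96  -0.281]
 [-1.    -0.001  0.   ]]
cam axes in tool [[ 0.    -0.269  0.963]
 [ 1.    -0.    -0.   ]
 [ 0.     0.963  0.269]] off [-1.41776144e-01  1.06292299e-04 -6.79600716e-02]
K [[311.13112195   0.         314.95484775]
 [  0.         311.13112195 204.75272109]
 [  0.           0.           1.        ]]
```

```bash
python3 -m pendant '[{"ty":-26.8,"tz":36.4,"claw":0},{"ty":-26.8,"tz":36.4,"claw":0},{"ty":-26.8,"tz":36.4,"claw":0},{"ty":-26.8,"tz":36.4,"claw":0},{"ty":-26.8,"tz":36.4,"claw":0},{"ty":-26.8,"tz":36.4,"claw":0},{"ty":-26.8,"tz":36.4,"claw":0},{"ty":-26.8,"tz":36.4,"claw":0}]' 20; python3 -c "
from station import robot;print(robot.read_state()['q'])"
```

```text
[ 1.28604474e+00  2.13253652e-01 -3.48314807e-02  1.32352810e+00
 -8.07515506e-06  1.57081865e+00]schema error: expected keys tx, ty, tz, rx, ry, rz, claw
```

```bash
python3 -m pendant '[{"tx":0,"ty":-26.8,"tz":36.4,"rx":0,"ry":0,"rz":0,"claw":0},{"tx":0,"ty":-26.8,"tz":36.4,"rx":0,"ry":0,"rz":0,"claw":0},{"tx":0,"ty":-26.8,"tz":36.4,"rx":0,"ry":0,"rz":0,"claw":0},{"tx":0,"ty":-26.8,"tz":36.4,"rx":0,"ry":0,"rz":0,"claw":0},{"tx":0,"ty":-26.8,"tz":36.4,"rx":0,"ry":0,"rz":0,"claw":0},{"tx":0,"ty":-26.8,"tz":36.4,"rx":0,"ry":0,"rz":0,"claw":0},{"tx":0,"ty":-26.8,"tz":36.4,"rx":0,"ry":0,"rz":0,"claw":0},{"tx":0,"ty":-26.8,"tz":36.4,"rx":0,"ry":0,"rz":0,"claw":0}]' 20; python3 -c "
from station import robot;print(robot.read_state()['q'])"
```

```text
time_s: 0.95
tcp_pos: [0.3604, 0.1906, 0.2314]
orientation: [0.7, 0.1, 0.7, -0.1]
wrist_force: [0.3, 1.1, -0.5]
opening: 0.0
[ 4.86420059e-01  2.32108395e-02 -2.51279521e-01  1.29608743e+00
  3.88885687e-05  7.71059577e-01]
```

```bash
python3 -m pendant '[{"tx":0,"ty":-26.8,"tz":36.4,"rx":0,"ry":0,"rz":0,"claw":0},{"tx":0,"ty":-26.8,"tz":36.4,"rx":0,"ry":0,"rz":0,"claw":0},{"tx":0,"ty":-26.8,"tz":36.4,"rx":0,"ry":0,"rz":0,"claw":0},{"tx":0,"ty":-26.8,"tz":36.4,"rx":0,"ry":0,"rz":0,"claw":0},{"tx":0,"ty":-26.8,"tz":36.4,"rx":0,"ry":0,"rz":0,"claw":0},{"tx":0,"ty":-26.8,"tz":36.4,"rx":0,"ry":0,"rz":0,"claw":0},{"tx":0,"ty":-26.8,"tz":36.4,"rx":0,"ry":0,"rz":0,"claw":0},{"tx":0,"ty":-26.8,"tz":36.4,"rx":0,"ry":0,"rz":0,"claw":0}]' 20; python3 -c "
from h import *
snap('wrist','w1');print(robot.read_state()['q'])"
```

```text
time_s: 1.75
tcp_pos: [0.5796, -0.0971, 0.2311]
orientation: [0.7, 0.1, 0.7, -0.1]
wrist_force: [0.2, 1.2, 1.4]
opening: -0.001
[-0.17205685  0.4076925   0.22867789  1.39224131 -0.00164601  0.11552775]
```

View pics/w1.png

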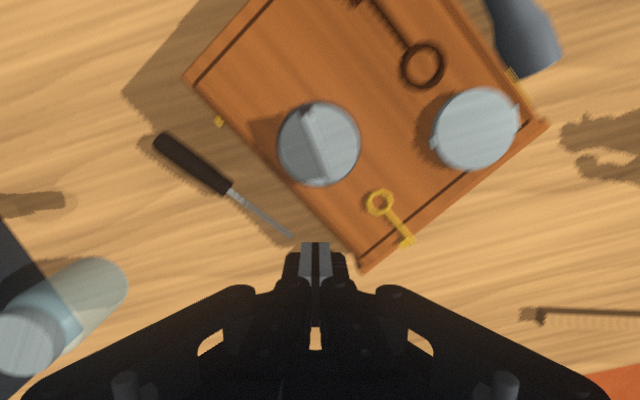

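The wrist view shows the pull at about (319,143), the key at (390,215) and the mirror at (475,130). The image is slightly blurred, so I'll take a settled one and measure.

Run:
```python
from h import *
robot.snapshot('wrist');s=snap('wrist','w2')
a=s['image'][90:200,260:380,::-1]; cv2.imwrite('pics/w2z.png',cv2.resize(a,None,fx=5,fy=5,interpolation=cv2.INTER_CUBIC))
a=s['image'][0:280,150:570,::-1]; cv2.imwrite('pics/w2y.png',cv2.resize(a,None,fx=1.9,fy=1.9,interpolation=cv2.INTER_CUBIC))
print(robot.read_state()['tcp_pos'])
hsv=cv2.cvtColor(s['image'],cv2.COLOR_RGB2HSV)
m=((hsv[:,:,1]<70)&(hsv[:,:,2]>70)).astype(np.uint8); m[235:]=0
m=cv2.morphologyEx(m,cv2.MORPH_OPEN,np.ones((3,3)))
for c in cv2.findContours(m,cv2.RETR_EXTERNAL,cv2.CHAIN_APPROX_NONE)[0]:
    if cv2.contourArea(c)>1500: print(cv2.contourArea(c),cv2.fitEllipse(c),plane(s,cv2.fitEllipse(c)[0],.091))
```

```text
[ 0.57954053 -0.09726848  0.2299105 ]
5319.0 ((323.4495849609375, 140.19447326660156), (80.447265625, 84.55170440673828), 30.562150955200195) [ 0.53576456 -0.07803257  0.091     ]
5500.0 ((480.142333984375, 123.46363830566406), (77.02442932128906, 91.15889739990234), 55.09138488769531) [0.56095162 0.05630411 0.091     ]
2232.5 ((541.8363647460938, 31.330490112304688), (39.75190734863281, 82.6298828125), 157.29933166503906) [0.50367505 0.11360149 0.091     ]
```

View pics/w2z.png

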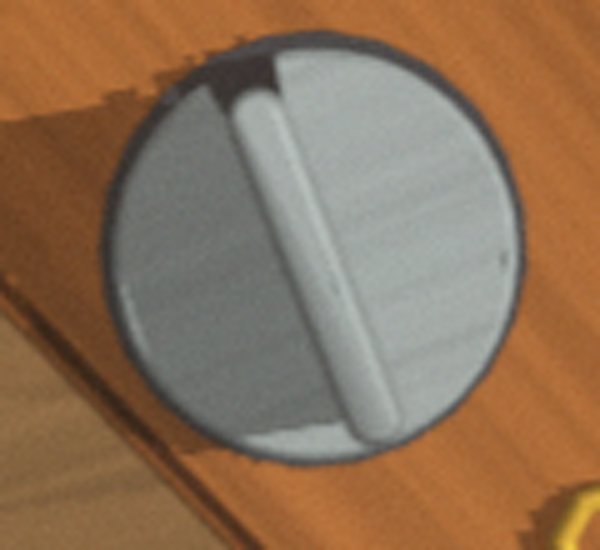

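View pics/w2y.png

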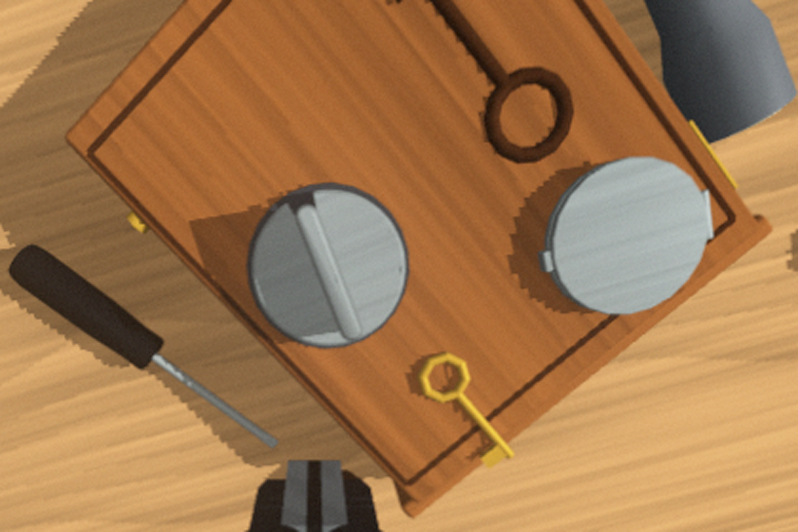

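Run:
```python
from h import *
s=load('w2')
f=lambda p:(260+p[0]/5,90+p[1]/5)
g=lambda p:(150+p[0]/1.9,p[1]/1.9)
ang=lambda d:np.degrees(np.arctan2(d[1],d[0]))
a=plane(s,f((254,88)),.115);b=plane(s,f((379,443)),.115); print(a,b,(a+b)/2,np.linalg.norm(a-b),ang(a-b))
n=plane(s,f((243,85)),.088); print('notch',n)
# groove corners
P={k:plane(s,g(v),.075) for k,v in dict(robl=(92,153),topl=(408,485),toph=(733,218),edgel=(68,138),ce=(400,495)).items()}
for k in P: print(k,P[k])
print('latch groove',ang(P['topl']-P['robl']),'edge',ang(P['ce']-P['edgel']),'top groove-90',ang(P['toph']-P['topl'])-90)
```

```text
[ 0.50708324 -0.08074348  0.115     ] [ 0.56723731 -0.07700599  0.115     ] [ 0.53716027 -0.07887474  0.115     ] 0.06027007281055687 -176.44467684650272
notch [ 0.50515354 -0.0825471   0.088     ]
robl [ 0.45557422 -0.16998514  0.075     ]
topl [ 0.66135493 -0.0693993   0.075     ]
toph [0.57032179 0.11322996 0.075     ]
edgel [ 0.44643369 -0.1781522   0.075     ]
ce [ 0.66588682 -0.07504651  0.075     ]
latch groove 26.04943640973286 edge 25.165550807100217 top groove-90 26.494360427174115
```

```bash
python3 -m pendant '[{"tx":0,"ty":0,"tz":0,"rx":-8,"ry":0,"rz":0,"claw":0},{"tx":0,"ty":0,"tz":0,"rx":-8,"ry":0,"rz":0,"claw":0},{"tx":0,"ty":0,"tz":0,"rx":-8,"ry":0,"rz":0,"claw":0},{"tx":0,"ty":0,"tz":0,"rx":-8,"ry":0,"rz":0,"claw":0},{"tx":0,"ty":0,"tz":0,"rx":-8,"ry":0,"rz":0,"claw":0},{"tx":0,"ty":0,"tz":0,"rx":-8,"ry":0,"rz":0,"claw":0},{"tx":0,"ty":0,"tz":0,"rx":-8,"ry":0,"rz":0,"claw":0},{"tx":0,"ty":0,"tz":0,"rx":-8,"ry":0,"rz":0,"claw":0}]' && python3 -m pendant '[{"tx":0,"ty":0,"tz":0,"rx":-8,"ry":0,"rz":0,"claw":0},{"tx":0,"ty":0,"tz":0,"rx":-8,"ry":0,"rz":0,"claw":0},{"tx":0,"ty":0,"tz":0,"rx":-8,"ry":0,"rz":0,"claw":0},{"tx":0,"ty":0,"tz":0,"rx":-8,"ry":0,"rz":0,"claw":0},{"tx":0,"ty":0,"tz":0,"rx":-8,"ry":0,"rz":0,"claw":0},{"tx":0,"ty":0,"tz":0,"rx":-8,"ry":0,"rz":0,"claw":0},{"tx":0,"ty":0,"tz":0,"rx":0,"ry":0,"rz":0,"claw":0},{"tx":0,"ty":0,"tz":0,"rx":0,"ry":0,"rz":0,"claw":0}]'
cat >> h.py <<'E'
from scipy.spatial.transform import Rotation as Ro
def to(target, yaw=None):
    st=robot.read_state(); R=Ro.from_quat(st['orientation'],scalar_first=True).as_matrix()
    Y=np.degrees(np.arctan2(R[1,1],R[0,1])); print('tcp',st['tcp_pos'].round(4),'yaw',Y.round(2),'tilt',R[:,0].round(3),'q6',st['q'][5].round(3),'F',np.round(st['wrist_force'],1),'t',st['time_s'])
    print('tool shift mm',(R.T@(np.array(target)-st['tcp_pos'])*1000).round(1))
E
python3 -c "
from h import *
to([.554,-.051,.160])"
```

```text
time_s: 2.7
tcp_pos: [0.5784, -0.0943, 0.2315]
orientation: [0.646, -0.288, 0.646, 0.288]
wrist_force: [0.1, 0.1, -1.2]
opening: 0.0
time_s: 3.5
tcp_pos: [0.5786, -0.0947, 0.2314]
orientation: [0.476, -0.523, 0.476, 0.523]
wrist_force: [-0.5, -0.4, -0.4]
opening: -0.003
tcp [ 0.5786 -0.0947  0.2314] yaw -174.53 tilt [-0.  0. -1.] q6 -1.829 F [-0.5 -0.4 -0.4] t 3.5
tool shift mm [71.4 20.4 45.9]
```

```bash
python3 -m pendant '[{"tx":0,"ty":10,"tz":23,"rx":0,"ry":0,"rz":0,"claw":0},{"tx":0,"ty":10,"tz":23,"rx":0,"ry":0,"rz":0,"claw":0},{"tx":24,"ty":0,"tz":0,"rx":0,"ry":0,"rz":0,"claw":0},{"tx":24,"ty":0,"tz":0,"rx":0,"ry":0,"rz":0,"claw":0},{"tx":24,"ty":0,"tz":0,"rx":0,"ry":0,"rz":0,"claw":0},{"tx":0,"ty":0,"tz":0,"rx":0,"ry":0,"rz":0,"claw":0},{"tx":0,"ty":0,"tz":0,"rx":0,"ry":0,"rz":0,"claw":0},{"tx":0,"ty":0,"tz":0,"rx":0,"ry":0,"rz":0,"claw":0}]'
python3 -c "
from h import *
snap('wrist','w3')
to([.554,-.051,.101])"
```

```text
time_s: 4.3
tcp_pos: [0.5551, -0.0515, 0.1608]
orientation: [-0.475, 0.524, -0.475, -0.523]
wrist_force: [-0.6, -0.4, -0.0]
opening: 0.002
tcp [ 0.5552 -0.0516  0.1607] yaw -174.37 tilt [ 0.002 -0.    -1.   ] q6 -1.762 F [ 0.3 -0.6  0.5] t 4.35
tool shift mm [59.7  1.3  0.7]
```

View pics/w3.png

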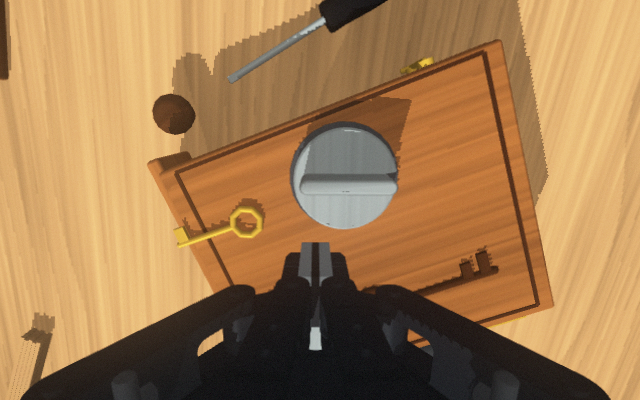

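Fingertip at (316,243), beside the left (non-notch) third of the bar, which runs (303,185)–(396,184). Clear to lower.

```bash
python3 -m pendant '[{"tx":15,"ty":0,"tz":0,"rx":0,"ry":0,"rz":0,"claw":0},{"tx":15,"ty":0,"tz":0,"rx":0,"ry":0,"rz":0,"claw":0},{"tx":15,"ty":0,"tz":0,"rx":0,"ry":0,"rz":0,"claw":0},{"tx":10,"ty":0,"tz":0,"rx":0,"ry":0,"rz":0,"claw":0},{"tx":4,"ty":0,"tz":0,"rx":0,"ry":0,"rz":0,"claw":0},{"tx":0,"ty":0,"tz":0,"rx":0,"ry":0,"rz":0,"claw":0},{"tx":0,"ty":0,"tz":-3,"rx":0,"ry":0,"rz":0,"claw":0},{"tx":0,"ty":0,"tz":-3,"rx":0,"ry":0,"rz":0,"claw":0}]'
python3 -c "
from h import *
s=snap('wrist','w4')
cv2.imwrite('pics/w4z.png',cv2.resize(s['image'][60:320,160:480,::-1],None,fx=2.3,fy=2.3))
to([.554,-.057,.101])"
```

```text
time_s: 5.15
tcp_pos: [0.5556, -0.0577, 0.101]
orientation: [-0.475, 0.525, -0.474, -0.524]
wrist_force: [-0.8, -0.5, -0.2]
opening: 0.005
tcp [ 0.5555 -0.0582  0.1009] yaw -174.33 tilt [ 0.001 -0.    -1.   ] q6 -1.774 F [-0.1 -0.6 -0.2] t 5.2
tool shift mm [-0.1  1.4  1.3]
```

View pics/w4z.png

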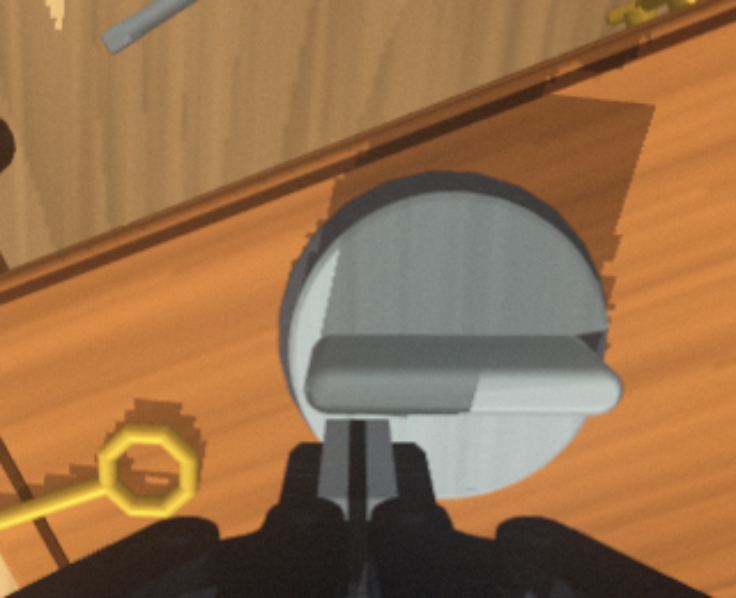

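```bash
python3 -m pendant '[{"tx":0,"ty":0,"tz":-3,"rx":0,"ry":0,"rz":0,"claw":0},{"tx":0,"ty":-2.2,"tz":-3.2,"rx":8,"ry":0,"rz":0,"claw":0},{"tx":0,"ty":-2.2,"tz":-3.2,"rx":8,"ry":0,"rz":0,"claw":0},{"tx":0,"ty":-2.2,"tz":-3.2,"rx":8,"ry":0,"rz":0,"claw":0},{"tx":0,"ty":-2.2,"tz":-3.2,"rx":8,"ry":0,"rz":0,"claw":0},{"tx":0,"ty":-2.2,"tz":-3.2,"rx":8,"ry":0,"rz":0,"claw":0},{"tx":0,"ty":0,"tz":0,"rx":0,"ry":0,"rz":0,"claw":0},{"tx":0,"ty":0,"tz":0,"rx":0,"ry":0,"rz":0,"claw":0}]'
cat >> h.py <<'E'
def rel(c=(.536,-.079)):
    st=robot.read_state(); R=Ro.from_quat(st['orientation'],scalar_first=True).as_matrix()
    d=st['tcp_pos']-np.array([c[0],c[1],0]); print('rel tool y,z mm',(R.T@np.array([d[0],d[1],0])*1000).round(1)[1:], 'yaw',np.degrees(np.arctan2(R[1,1],R[0,1])).round(1)%360,'z',st['tcp_pos'][2],'F',np.round(st['wrist_force'],1),'t',st['time_s'])
E
python3 -c "
from h import *
s=snap('wrist','w5')
cv2.imwrite('pics/w5z.png',cv2.resize(s['image'][60:320,160:480,::-1],None,fx=2.3,fy=2.3))
rel()"
```

```text
time_s: 6.0
tcp_pos: [0.5632, -0.078, 0.1004]
orientation: [0.625, -0.332, 0.625, 0.331]
wrist_force: [-0.9, -0.5, -0.0]
opening: -0.001
rel tool y,z mm [-21.9  16.2] yaw 145.9 z 0.10037110579624645 F [ 1.1 -1.4 -1.6] t 6.05
```

View pics/w5z.png

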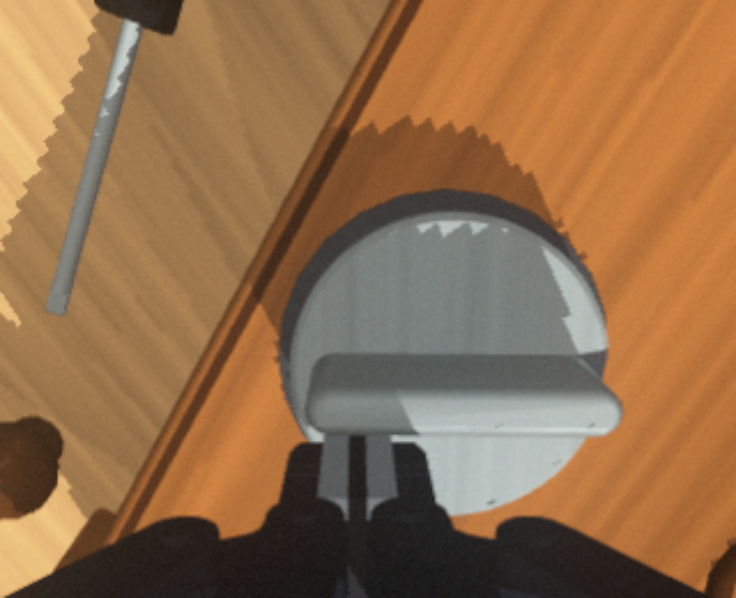

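The bar is turning flush with the fingertip, and tool yaw equals bar yaw. I'll carry on.

```bash
python3 -m pendant '[{"tx":0,"ty":-2.1,"tz":-3.2,"rx":8,"ry":0,"rz":0,"claw":0},{"tx":0,"ty":-2.1,"tz":-3.2,"rx":8,"ry":0,"rz":0,"claw":0},{"tx":0,"ty":-2.1,"tz":-3.2,"rx":8,"ry":0,"rz":0,"claw":0},{"tx":0,"ty":-2.1,"tz":-3.2,"rx":8,"ry":0,"rz":0,"claw":0},{"tx":0,"ty":-2.1,"tz":-3.2,"rx":8,"ry":0,"rz":0,"claw":0},{"tx":0,"ty":-2.1,"tz":-3.2,"rx":8,"ry":0,"rz":0,"claw":0},{"tx":0,"ty":-2.1,"tz":-3.2,"rx":8,"ry":0,"rz":0,"claw":0},{"tx":0,"ty":0,"tz":0,"rx":0,"ry":0,"rz":0,"claw":0}]'
python3 -c "
from h import *
s=snap('wrist','w6')
cv2.imwrite('pics/w6z.png',cv2.resize(s['image'][60:320,160:480,::-1],None,fx=2.3,fy=2.3))
rel()"
```

```text
time_s: 6.85
tcp_pos: [0.5523, -0.1012, 0.1005]
orientation: [0.707, 0.002, 0.707, -0.002]
wrist_force: [1.0, 0.5, -0.0]
opening: -0.001
rel tool y,z mm [-22.1  16.4] yaw 90.0 z 0.10047273105838868 F [ 0.7  1.4 -0.1] t 6.9
```

View pics/w6z.png

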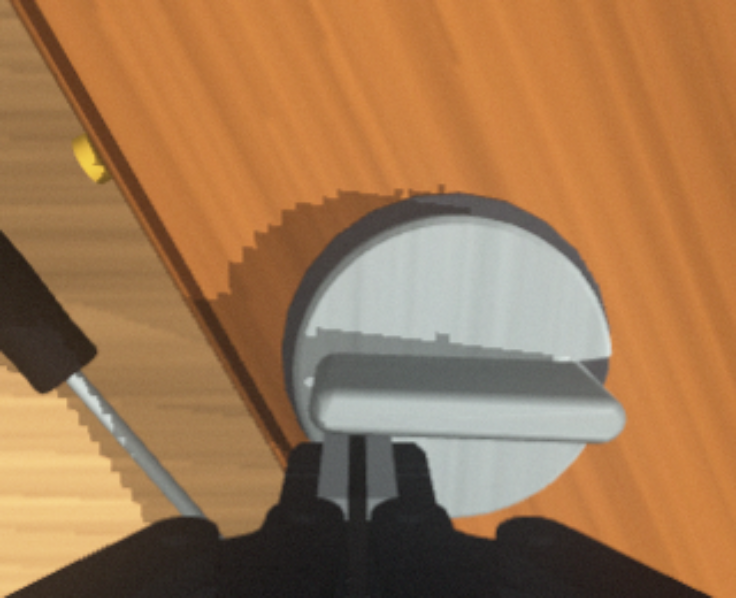

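```bash
python3 -m pendant '[{"tx":0,"ty":-2.1,"tz":-3.2,"rx":8,"ry":0,"rz":0,"claw":0},{"tx":0,"ty":-2.1,"tz":-3.2,"rx":8,"ry":0,"rz":0,"claw":0},{"tx":0,"ty":-2.1,"tz":-3.2,"rx":8,"ry":0,"rz":0,"claw":0},{"tx":0,"ty":-2.1,"tz":-3.2,"rx":8,"ry":0,"rz":0,"claw":0},{"tx":0,"ty":-2.1,"tz":-3.2,"rx":8,"ry":0,"rz":0,"claw":0},{"tx":0,"ty":-2.1,"tz":-3.2,"rx":8,"ry":0,"rz":0,"claw":0},{"tx":0,"ty":-1.0,"tz":-1.6,"rx":4,"ry":0,"rz":0,"claw":0},{"tx":0,"ty":0,"tz":0,"rx":0,"ry":0,"rz":0,"claw":0}]'
python3 -c "
from h import *
s=snap('wrist','w7')
cv2.imwrite('pics/w7z.png',cv2.resize(s['image'][60:320,160:480,::-1],None,fx=2.3,fy=2.3))
rel()"
```

```text
time_s: 7.7
tcp_pos: [0.5289, -0.1056, 0.1005]
orientation: [0.636, 0.31, 0.635, -0.31]
wrist_force: [1.6, -0.6, -0.1]
opening: 0.0
rel tool y,z mm [-22.   16.6] yaw 38.0 z 0.10046069927164811 F [ 0.9 -1.   0.3] t 7.75
```

View pics/w7z.png

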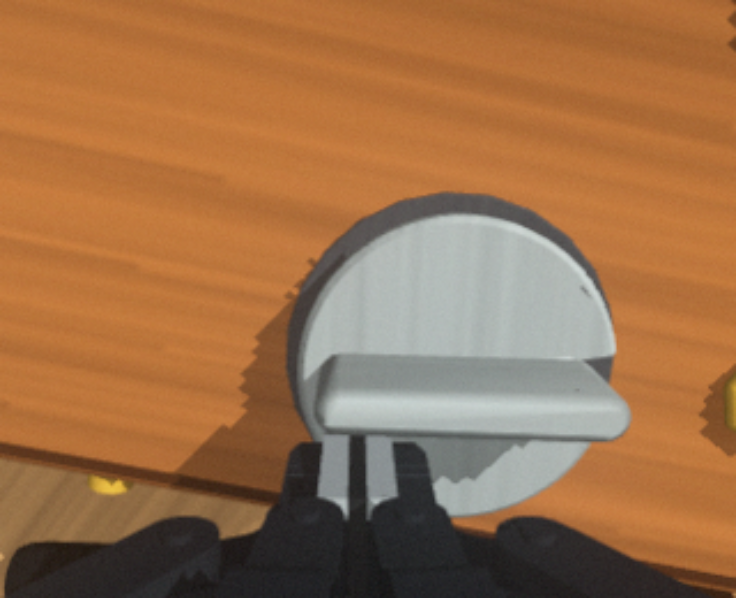

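```bash
python3 -m pendant '[{"tx":0,"ty":-1.3,"tz":-2.0,"rx":5,"ry":0,"rz":0,"claw":0},{"tx":0,"ty":-1.2,"tz":-1.8,"rx":4.5,"ry":0,"rz":0,"claw":0},{"tx":0,"ty":0,"tz":0,"rx":0,"ry":0,"rz":0,"claw":0},{"tx":0,"ty":0,"tz":0,"rx":0,"ry":0,"rz":0,"claw":0},{"tx":0,"ty":0,"tz":3,"rx":0,"ry":0,"rz":0,"claw":0},{"tx":0,"ty":0,"tz":3,"rx":0,"ry":0,"rz":0,"claw":0},{"tx":-5,"ty":0,"tz":3,"rx":0,"ry":0,"rz":0,"claw":0},{"tx":-10,"ty":0,"tz":0,"rx":0,"ry":0,"rz":0,"claw":0}]'
python3 -m pendant '[{"tx":-25,"ty":0,"tz":10,"rx":0,"ry":0,"rz":0,"claw":0},{"tx":-25,"ty":0,"tz":10,"rx":0,"ry":0,"rz":0,"claw":0},{"tx":-10,"ty":0,"tz":0,"rx":0,"ry":0,"rz":0,"claw":0},{"tx":0,"ty":0,"tz":0,"rx":0,"ry":0,"rz":0,"claw":0},{"tx":0,"ty":0,"tz":0,"rx":0,"ry":0,"rz":0,"claw":0},{"tx":0,"ty":0,"tz":0,"rx":0,"ry":0,"rz":0,"claw":0},{"tx":0,"ty":0,"tz":0,"rx":0,"ry":0,"rz":0,"claw":0},{"tx":0,"ty":0,"tz":0,"rx":0,"ry":0,"rz":0,"claw":0}]'
python3 -c "
from h import *
s=snap('wrist','w8')
cv2.imwrite('pics/w8z.png',cv2.resize(s['image'][80:230,230:430,::-1],None,fx=4,fy=4,interpolation=cv2.INTER_CUBIC))
rel()"
```

```text
time_s: 8.55
tcp_pos: [0.5284, -0.1122, 0.1153]
orientation: [0.606, 0.363, 0.607, -0.363]
wrist_force: [-0.1, -0.1, 0.4]
opening: -0.0
time_s: 9.35
tcp_pos: [0.5379, -0.1293, 0.1748]
orientation: [0.606, 0.363, 0.607, -0.363]
wrist_force: [0.9, 0.6, 0.3]
opening: -0.001
rel tool y,z mm [-22.1  45.3] yaw 28.2 z 0.17487828887740522 F [-0.1  0.4 -0.2] t 9.4
```

View pics/w8z.png

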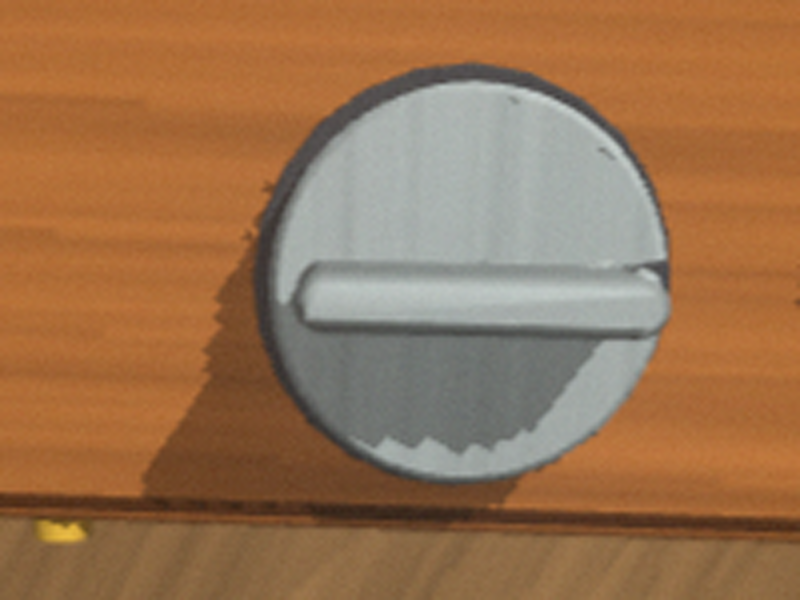

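View pics/w8.png

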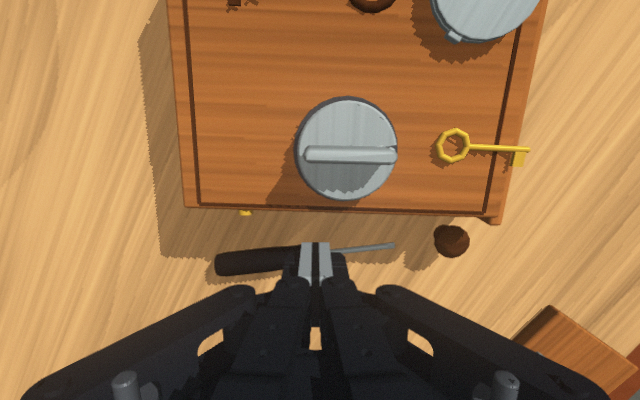

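Run:
```python
from h import *
s=load('w8')
f=lambda p:(230+p[0]/4,80+p[1]/4)
ang=lambda d:np.degrees(np.arctan2(d[1],d[0]))
A=lambda p,q,z:ang(plane(s,q,z)-plane(s,p,z))
print('bar lower edge',A(f((315,330)),f((645,338)),.115))
print('bar axis',A(f((300,296)),f((668,304)),.115), plane(s,f((300,296)),.115),plane(s,f((668,304)),.115))
for y0,y1,n in [((185,206),(497,216),'edge guess')]: print(n,A(y0,y1,.075))
a=s['image'][190:230,170:510,::-1]; cv2.imwrite('pics/w8e.png',cv2.resize(a,None,fx=2.3,fy=8,interpolation=cv2.INTER_CUBIC))
hsv=cv2.cvtColor(s['image'],cv2.COLOR_RGB2HSV)
# wood door (saturated) mask lower border columns
pts=[]
for x in range(262,480,4):
    col=hsv[190:230,x,1].astype(float)*1.0; g=np.diff(cv2.GaussianBlur(col[:,None],(1,3),0)[:,0]); r=190+np.argmin(g)+.5; pts.append((x,r))
pts=np.array(pts); 
p=cv2.fitLine(pts.astype(np.float32),cv2.DIST_HUBER,0,.01,.01).ravel(); k=p[1]/p[0]; print('fit',k,p[3]-k*p[2]); e=lambda x:(x,p[3]+k*(x-p[2]))
print('edge yaw',A(e(262),e(480),.075), 'resid',np.abs(pts[:,1]-(p[3]+k*(pts[:,0]-p[2]))).round(1)[::5])
```

```text
bar lower edge 26.786830996239846
bar axis 26.933560388795232 [ 0.51075374 -0.09198032  0.115     ] [ 0.56357259 -0.06514487  0.115     ]
edge guess 26.29019160313614
fit 0.0329361 200.89268
edge yaw 26.238944562924743 resid [0.  0.3 0.3 0.  5.7 0.7 0.  0.4 0.3 0.  0.4]
```

View pics/w8e.png

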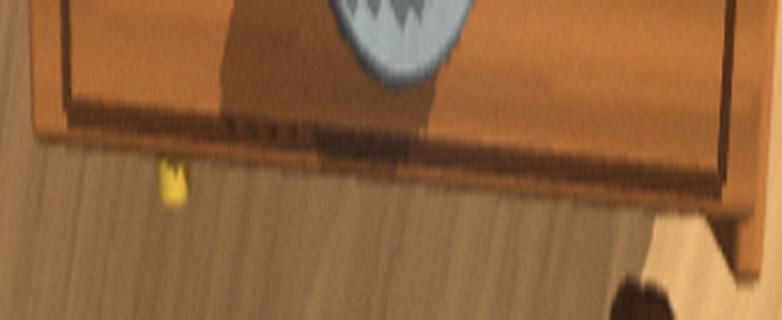

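The bar yaw is 26.9° and the door edge 26.2°, so they're aligned within 1°. The bar midpoint is (0.537,-0.0786). Next I'll position over it and press.

```bash
python3 -c "
from h import *
to([.537,-.0788,.121])"
```

```text
tcp [ 0.5379 -0.1294  0.1749] yaw 28.19 tilt [-0.001  0.    -1.   ] q6 0.843 F [-0.1  0.4 -0.2] t 9.4
tool shift mm [ 53.9  23.1 -45. ]
```

```bash
python3 -m pendant '[{"tx":0,"ty":11.5,"tz":-22.5,"rx":0,"ry":0,"rz":0,"claw":0},{"tx":0,"ty":11.5,"tz":-22.5,"rx":0,"ry":0,"rz":0,"claw":0},{"tx":0,"ty":0,"tz":0,"rx":0,"ry":0,"rz":0,"claw":0},{"tx":20,"ty":0,"tz":0,"rx":0,"ry":0,"rz":0,"claw":0},{"tx":20,"ty":0,"tz":0,"rx":0,"ry":0,"rz":0,"claw":0},{"tx":10,"ty":0,"tz":0,"rx":0,"ry":0,"rz":0,"claw":0},{"tx":4,"ty":0,"tz":0,"rx":0,"ry":0,"rz":0,"claw":0},{"tx":0,"ty":0,"tz":0,"rx":0,"ry":0,"rz":0,"claw":0}]'
python3 -c "
from h import *
s=snap('wrist','w9');s=snap('side','s9')
cv2.imwrite('pics/s9z.png',cv2.resize(s['image'][180:280,270:390,::-1],None,fx=5,fy=5,interpolation=cv2.INTER_CUBIC))
to([.537,-.0788,.108])"
```

```text
time_s: 10.2
tcp_pos: [0.5371, -0.0793, 0.1213]
orientation: [0.607, 0.363, 0.607, -0.363]
wrist_force: [-0.0, -0.3, 0.1]
opening: 0.002
tcp [ 0.5376 -0.0793  0.122 ] yaw 28.17 tilt [ 0.001 -0.    -1.   ] q6 0.933 F [ 0.5 -0.2  0.7] t 10.3
tool shift mm [14.  -0.3 -0.7]
```

View pics/w9.png

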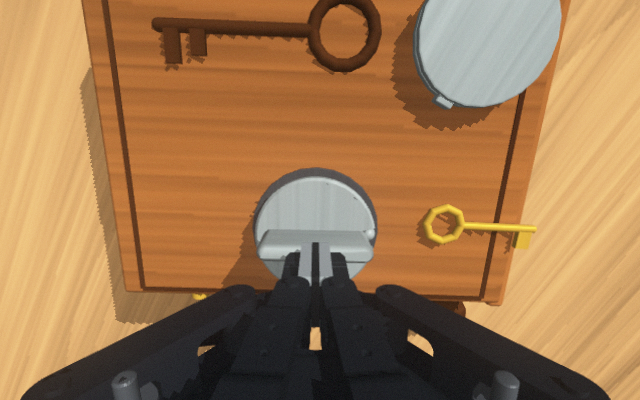

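View pics/s9z.png

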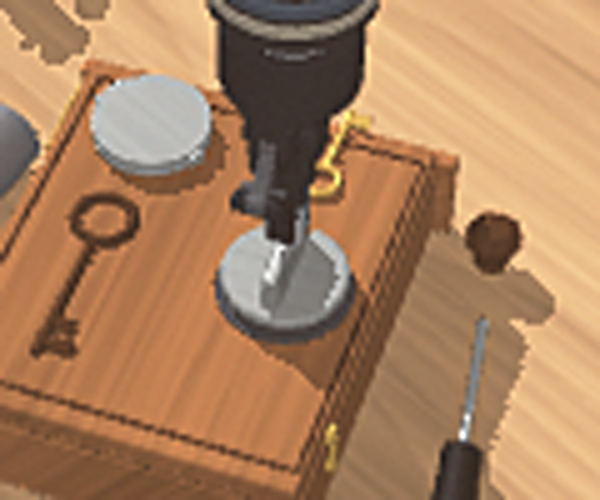

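The tip is centred over the bar at (316,245), with a bright pin spot in the notch at (371,233). I'll press slowly.

```bash
python3 -m pendant '[{"tx":4,"ty":0,"tz":0,"rx":0,"ry":0,"rz":0,"claw":0},{"tx":2,"ty":0,"tz":0,"rx":0,"ry":0,"rz":0,"claw":0},{"tx":1,"ty":0,"tz":0,"rx":0,"ry":0,"rz":0,"claw":0},{"tx":1,"ty":0,"tz":0,"rx":0,"ry":0,"rz":0,"claw":0},{"tx":1,"ty":0,"tz":0,"rx":0,"ry":0,"rz":0,"claw":0},{"tx":1,"ty":0,"tz":0,"rx":0,"ry":0,"rz":0,"claw":0},{"tx":0,"ty":0,"tz":0,"rx":0,"ry":0,"rz":0,"claw":0},{"tx":0,"ty":0,"tz":0,"rx":0,"ry":0,"rz":0,"claw":0}]'
```

```text
time_s: 11.1
tcp_pos: [0.5373, -0.079, 0.1113]
orientation: [0.607, 0.363, 0.607, -0.363]
wrist_force: [0.7, -0.0, 2.0]
opening: 0.001
```

```bash
python3 -m pendant '[{"tx":1,"ty":0,"tz":0,"rx":0,"ry":0,"rz":0,"claw":0},{"tx":1,"ty":0,"tz":0,"rx":0,"ry":0,"rz":0,"claw":0},{"tx":1,"ty":0,"tz":0,"rx":0,"ry":0,"rz":0,"claw":0},{"tx":0.5,"ty":0,"tz":0,"rx":0,"ry":0,"rz":0,"claw":0},{"tx":0,"ty":0,"tz":0,"rx":0,"ry":0,"rz":0,"claw":0},{"tx":0,"ty":0,"tz":0,"rx":0,"ry":0,"rz":0,"claw":0},{"tx":0,"ty":0,"tz":0,"rx":0,"ry":0,"rz":0,"claw":0},{"tx":0,"ty":0,"tz":0,"rx":0,"ry":0,"rz":0,"claw":0}]'
```

```text
time_s: 11.9
tcp_pos: [0.5373, -0.0791, 0.1079]
orientation: [0.607, 0.363, 0.607, -0.363]
wrist_force: [0.2, -0.7, 7.4]
opening: -0.005
```

```bash
python3 -m pendant '[{"tx":0.5,"ty":0,"tz":0,"rx":0,"ry":0,"rz":0,"claw":0},{"tx":0.5,"ty":0,"tz":0,"rx":0,"ry":0,"rz":0,"claw":0},{"tx":0.5,"ty":0,"tz":0,"rx":0,"ry":0,"rz":0,"claw":0},{"tx":0,"ty":0,"tz":0,"rx":0,"ry":0,"rz":0,"claw":0},{"tx":0,"ty":0,"tz":0,"rx":0,"ry":0,"rz":0,"claw":0},{"tx":0,"ty":0,"tz":0,"rx":0,"ry":0,"rz":0,"claw":0},{"tx":0,"ty":0,"tz":0,"rx":0,"ry":0,"rz":0,"claw":0},{"tx":0,"ty":0,"tz":0,"rx":0,"ry":0,"rz":0,"claw":0}]'
```

```text
time_s: 12.7
tcp_pos: [0.5377, -0.0791, 0.1076]
orientation: [0.607, 0.363, 0.606, -0.363]
wrist_force: [-5.3, 1.8, 23.6]
opening: 0.001
```

It went solid: 24 N at z=0.1076, against a home height of 0.108. I'll retreat straight up and check.

```bash
python3 -m pendant '[{"tx":-2,"ty":0,"tz":0,"rx":0,"ry":0,"rz":0,"claw":0},{"tx":-5,"ty":0,"tz":0,"rx":0,"ry":0,"rz":0,"claw":0},{"tx":-15,"ty":0,"tz":0,"rx":0,"ry":0,"rz":0,"claw":0},{"tx":-25,"ty":0,"tz":0,"rx":0,"ry":0,"rz":0,"claw":0},{"tx":-25,"ty":-10,"tz":23,"rx":0,"ry":0,"rz":0,"claw":0},{"tx":0,"ty":-10,"tz":23,"rx":0,"ry":0,"rz":0,"claw":0},{"tx":0,"ty":0,"tz":0,"rx":0,"ry":0,"rz":0,"claw":0},{"tx":0,"ty":0,"tz":0,"rx":0,"ry":0,"rz":0,"claw":0}]'
python3 -c "
from h import *
robot.snapshot('wrist')
s=snap('wrist','w10')
cv2.imwrite('pics/w10z.png',cv2.resize(s['image'][80:230,230:430,::-1],None,fx=4,fy=4,interpolation=cv2.INTER_CUBIC))
s=snap('side','s10')
cv2.imwrite('pics/s10z.png',cv2.resize(s['image'][180:280,270:390,::-1],None,fx=5,fy=5,interpolation=cv2.INTER_CUBIC))
rel()"
```

```text
time_s: 13.5
tcp_pos: [0.541, -0.1292, 0.178]
orientation: [0.606, 0.363, 0.607, -0.364]
wrist_force: [0.9, 0.3, 0.0]
opening: -0.001
rel tool y,z mm [-18.9  45.8] yaw 28.2 z 0.17793204664972181 F [0.  0.8 0. ] t 13.65
```

View pics/w10z.png

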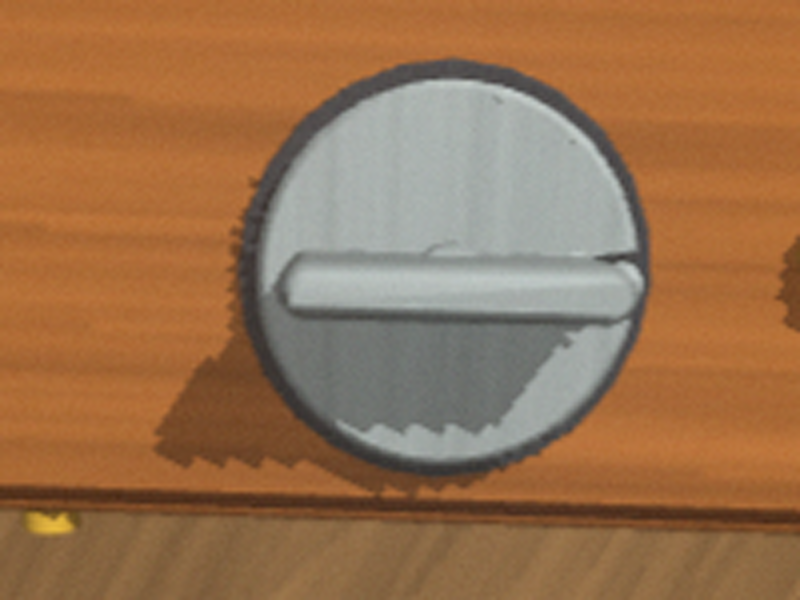

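View pics/s10z.png

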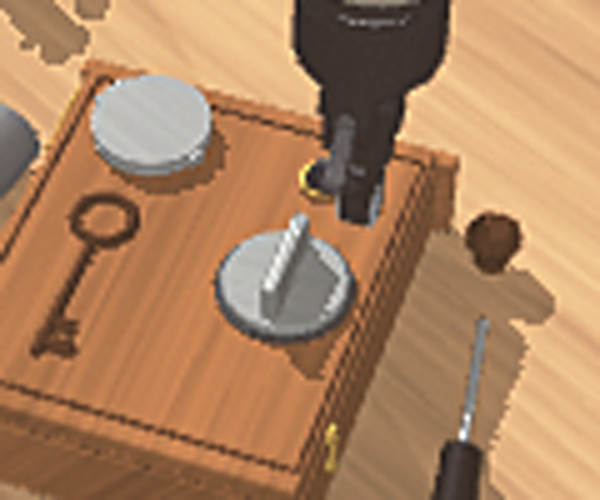

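The dark backplate ring is now thin and even around the rose, and the notch end points to the cornice. I'll back away and hand in.

```bash
python3 -m pendant '[{"tx":-25,"ty":0,"tz":0,"rx":0,"ry":0,"rz":0,"claw":0},{"tx":-25,"ty":0,"tz":0,"rx":0,"ry":0,"rz":0,"claw":0},{"tx":-25,"ty":-20,"tz":20,"rx":0,"ry":0,"rz":0,"claw":0},{"tx":0,"ty":-35,"tz":30,"rx":0,"ry":0,"rz":0,"claw":0},{"tx":0,"ty":-35,"tz":20,"rx":0,"ry":0,"rz":0,"claw":0},{"tx":0,"ty":-20,"tz":10,"rx":0,"ry":0,"rz":0,"claw":0},{"tx":0,"ty":0,"tz":0,"rx":0,"ry":0,"rz":0,"claw":0},{"tx":0,"ty":0,"tz":0,"rx":0,"ry":0,"rz":0,"claw":0}]'
python3 - <<'E'
from h import *
s=snap('top','t11');cv2.imwrite('pics/t11z.png',cv2.resize(s['image'][150:330,220:430,::-1],None,fx=3.3,fy=3.3,interpolation=cv2.INTER_CUBIC))
s=snap('side','s11');cv2.imwrite('pics/s11z.png',cv2.resize(s['image'][180:310,225:390,::-1],None,fx=4,fy=4,interpolation=cv2.INTER_CUBIC))
E
```

```text
time_s: 14.45
tcp_pos: [0.4821, -0.2511, 0.2532]
orientation: [0.607, 0.363, 0.607, -0.363]
wrist_force: [0.8, 0.3, 0.3]
opening: -0.001
```

View pics/t11z.png

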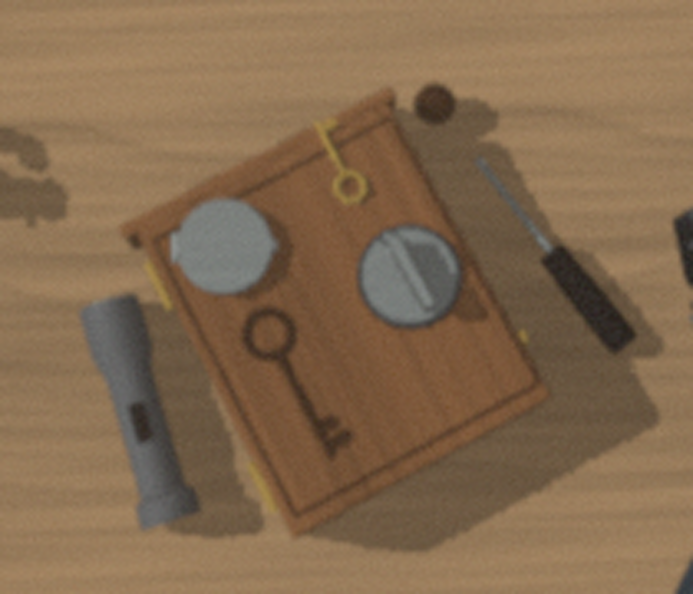

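View pics/s11z.png

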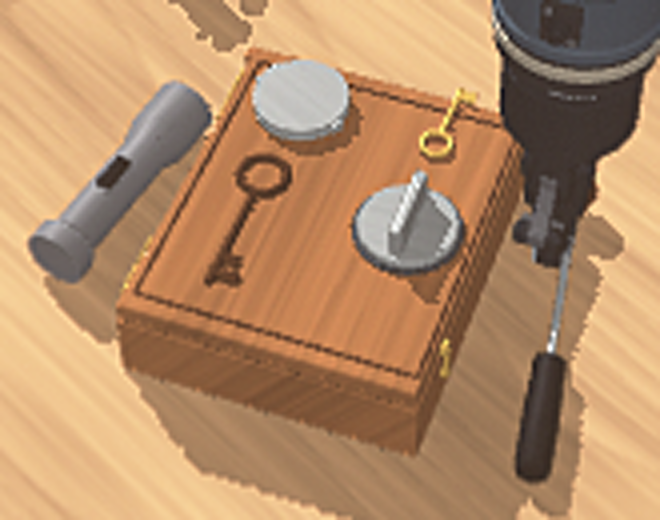

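Both views show the bar parallel to the cabinet's long edge, with the rose low on its backplate. Everything else is where it was and the arm is clear.

```bash
python3 -c "
from station import robot
print(robot.finish_job())"
```

```text
the job is handed in; nothing more can be done
None
```

The pull is turned onto its pin and pressed home, and I handed the job in at about 14.5 s of the 42 s allowed. With the fingers shut, I pushed the side of the bar round clockwise by about 160°, then pressed straight down on its middle.

- **Alignment:** before pressing, the bar measured 26.9° and the door edge 26.2°, so the notch was within 1° of the pin.
- **Press:** the pull slid down to a tip height of 107.6 mm, against 108 mm when home. It then stopped hard at about 24 N, well above the 6 N sliding force.
- **Final pictures:** the rose sits low on its backplate, and the loose key, mirror, knob, screwdriver and torch look unmoved. The arm was clear at 0.25 m height.

No check disagreed, but the pictures are too coarse to confirm the last millimetre of seating. That rests on the tip height and the hard stop.

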